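Unscrew the protective tube from the tilted lab camera

TASK

Unscrew the blue protective tube from the front of the tilted camera, draw it straight off over the lens without forcing its thread or knocking the lens, and stand it gently in the blue parts tray, open end down. Leave the other things on the table where they are.

Things in the scene. Friction and masses are not known exactly. Their poses are not given: they have to be found in the camera images.
- camera: Grey square camera (64 x 64 x 92 mm) fixed in a tilt bracket. Origin: centre of its front face; z: its optical axis, out of the front, leaning 32 deg from vertical. A silver threaded nose (44 mm core, 51 mm over the thread, 24 mm long) stands on the face. Right-hand, three-start thread rising 24 mm a turn: seen from the front, anticlockwise (positive about z) unscrews.
- tube: Blue aluminium tube, 59 mm diameter, 92 mm long, 0.2 kg, with two fluted grip bands in its last 40 mm and a flat window at that end; 52 mm bore. Screwed on the camera's nose, over the lens, about coaxial (up to 3 deg of play, more as the thread runs out). Origin: centre of its open, threaded rim, now on the camera's face; z: its axis, towards the window.
- tube_window (a point): Centre of the window end of the tube, 92 mm along the tube's z from its rim. How far the tube is already unscrewed varies and must be felt: it comes free after 190 to 230 deg of turning, and then draws off freely along the axis; until then the thread holds it back when pulled. Turning a little too far does no harm.
- lens: Black lens, 36 mm diameter, 33 mm long, on the end of the camera's nose, hidden in the tube. Origin: centre of its lower end, 24 mm along the camera's axis from the face; its front end is 57 mm from the face. The three thread lugs inside the tube's rim leave a 46 mm opening, so 5 mm of space all round the lens as the tube is drawn off.
- tray: Blue square parts tray, 150 x 150 x 26 mm outside, walls and floor 4 mm thick, grey liner, open on top, fixed on the table to the left or right of the camera. Origin: centre of its underside; z up.
- spare_lens: Black spare lens with two silver rings, standing on the table, 42 mm diameter, 48 mm tall, loose. Origin: centre of its underside. A bystander.
- lens_case: White round lens case with a grey lid standing on the table, 62 mm diameter, 62 mm tall, loose. Origin: centre of its underside. A bystander.
- driver: Screwdriver with a red handle, 180 mm long, lying loose on the table beyond the camera; origin near its middle, x along it to the tip. A bystander.
Things that resemble listed ones, but are neither listed nor needed, are in the scene too. What is shaped like the tube but green is not meant.

How it is judged (in metres and radians):
On the way:
1. the tube is unscrewed and drawn off until its rim is beyond the lens (z of tube in the frame of camera above 0.06 m), for 0.1 s.
At the end, for the whole second after the job is handed in: The tube stands upright (within 0.1 rad), window up, on its open end on the floor of the tray (rim less than 10 mm above the underside of the tray, its axis within 50 mm of the middle along both sides), released and at rest (x of tube in the frame of tray between -0.05 and 0.05 m and y of tube in the frame of tray between -0.05 and 0.05 m and z of tube in the frame of tray below 0.01 m and angle between tube's own z axis and vertical below 0.1 rad and linear speed of tube below 0.02 m/s); the robot touches nothing.
It fails at once if the lens is knocked (more than 12 N) (contact force between lens and anything else above 12 N).
It fails at once if the thread is forced (more than 100 N between tube and camera) (contact force between tube and camera above 100 N).
It fails at once if the tube is dropped (from more than about 20 mm) or banged into the tray (contact force between tube and tray above 70 N).
It fails at once if another thing is shifted by more than 15 mm (distance of any of spare_lens, lens_case, driver from where it was at the start of the episode above 0.015 m).
It also fails if it takes over 64 s, if anything falls off the work surface, if the arm or the gripper's body presses on something with over 40 N, if the wrist force passes 120 N, or if a joint passes its speed limit or range.

ROBOT

A 7-joint arm with a two-finger parallel gripper is mounted at the origin on the work surface. World frame = base frame: x ahead of the robot, y to its left, z up, the work surface at z = 0. Lengths are in mm, angles in rad, forces in N, time in s.
With the tool pointing down it reaches from about 400 to 900 mm from the base axis. Payload 5.6 kg.
Tool frame: the origin (TCP) lies midway between the tips of the shut fingers; the grasp point (between the pads) lies 19 mm behind it; y points along the fingers, x is the direction in which the jaws open and shut, and the axes are right-handed (so a half turn about y gives the same grasp; the last joint's range is limited). The gripper opens to 92 mm and grips with 3 to 60 N. Pads are 20 mm wide; open, the fingers measure 128 mm over their backs; the gripper's body (75 mm by 189 mm) begins 69 mm behind the grasp point.
Start: joints at [-1.216, 0.468, -0.012, 1.603, 0.006, 1.071, -0.056], TCP at [251.845, 599.236, 214.592] pointing down, gripper open.
Joint ranges: [-2.53, 2.53], [-0.31, 2.02], [-1.57, 1.55], [0.28, 2.44], [-1.29, 4.43], [0.15, 1.84], [-2.92, 2.92]. Speed limits (rad/s): [2.57, 2.57, 3.14, 3.14, 3.14, 3.14, 3.14].

INTERFACE

Orientations are given as a unit quaternion [w, x, y, z].
In Python, from plant import r gives the robot as it stands. The module is installed in compiled form; this text tells all that it offers.
- The arm moves only by the tool arm_command, never from a script. Its argument "commands" is a list of rows, each a list of 3 entries, a list of its own where there are three numbers: the shift along the tool's x, y, z in m, then the turn, a rotation vector about the tool's x, y, z in rad, then the closure in counts, from 0 (fully open) to 255 (shut). In form: [[[dx, dy, dz], [rx, ry, rz], grip], ...]. A call has 1 to 10 rows; each row shifts and turns the commanded pose from where the row before left it, along the tool's axes as they then stand; what a row does not reach is not made up. A row lasts 1/10 s, in which the tool goes at most 50 mm and 8.59 degrees, less where a joint would pass 70% of its speed; a pose out of reach is approached as far as the arm can. A call with a gripper value outside its range is refused whole. The fingers move at their own pace and stop on an object; "newtons" is the grip in N (left out, the last holds). Time passes only in rows, so rows that do not move let the fingers close. It gives the time, the measured TCP pose, the force and the opening at its end, in the units of the state.
- r.sense(): the state, without advancing time (a new reading comes with each control period).
- r.camera(name): name is "side" or "top" or "wrist"; returns (picture, depth): 384x512x3 uint8, blue, green, red; 384x512 float32, mm along the optical axis (not along the pixel's ray), 0 where there is no reading.
- r.camera_model(name): a dict with "intrinsics" (3x3 intrinsics, pixels), "R" (3x3) and "t" (3): a world point X has camera coordinates R X + t; the wrist camera has in their place "hand_eye" (4x4, takes a point from camera to tool coordinates, whose origin is the TCP and whose axes are the tool frame's). Camera axes: x right, y down, z forward; pixel columns grow to the right and rows downward; lengths in mm; the calibration is good to about 2 mm. A picture is of the moment at which its call begins: read the wrist's pose just before it. camera_model takes no time and is no camera call.
- r.job_done(): hands the job in, once; it reports no verdict.
The state is a dict: "time_s": time; "joint_positions": joint angles; "qd": joint speeds; "effort": joint torques, N m; "ee_pos": TCP position; "tool_rot": TCP orientation; "wrist_force": force on the tool from outside, world axes, zero at the start; "wrist_torque": the same for the moment, N m; "gripper_width": finger opening in mm.
Only numpy, scipy, OpenCV 4.12 (cv2) and the standard library are available. Lean on these libraries where they do the work, as an engineer would, in place of code of your own. Each camera call takes 0.05 s, during which the arm holds its last target.

## Working session

There is one attempt and no reset: what is moved stays moved. The work goes in short steps, Python scripts to look and compute and a tool call to move; the robot and the scene stay as the last step left them, time stands still between calls to the robot, and variables do not carry over. Pictures are saved under pics/ and viewed, and the job is handed in when it is done.

Besides the shell and the picture viewer there is one more tool, called after ">>>" as name(argument=value, ...) on one line, values as JSON. arm_command: Moves the arm, as the interface text tells. Its arguments: {"type":"object","properties":{"commands":{"type":"array"},"newtons":{"type":"number"}},"required":["commands"]}

```bash
ls; mkdir -p pics
python3 - <<'E'
from plant import r
import cv2,json
s=r.sense()
for k,v in s.items(): print(k,v)
for n in ["side","top","wrist"]:
    p,d=r.camera(n); cv2.imwrite(f"pics/{n}0.png",p)
    import numpy as np
    np.save(f"pics/{n}0d.npy",d)
    m=r.camera_model(n); print(n,{k:np.round(np.array(v),4).tolist() for k,v in m.items()})
E
```

```text
pics
time_s 0.0
joint_positions [-1.21604153  0.46835491 -0.01158481  1.60360603  0.00598225  1.0714243
 -0.05629376]
qd [ 4.05461006e-04  4.59885233e-04  1.49689251e-03 -5.19325011e-04
  5.21662278e-04 -1.89047112e-03  8.03795187e-05]
effort [ 8.27926251e-04 -5.20578897e+01 -1.14004710e-02 -2.43750644e+01
 -5.64338558e-02  1.71321002e-02  1.58178505e-04]
ee_pos [251.62185945 598.68928662 213.66208167]
tool_rot [-0.58856745  0.58932232  0.39084169 -0.39182947]
wrist_force [-0.18412454  0.28761767  0.13550189]
wrist_torque [ 0.00062216  0.03387827 -0.01845461]
gripper_width 92.05342161552433
side {'intrinsics': [[367.2814, 0.0, 250.2433], [0.0, 367.2814, 192.8819], [0.0, 0.0, 1.0]], 'R': [[0.9984, -0.0574, 0.0003], [-0.0403, -0.7041, -0.709], [0.0409, 0.7078, -0.7052]], 't': [-586.8897, 160.1791, 1014.0291]}
top {'intrinsics': [[498.6101, 0.0, 252.6837], [0.0, 498.6101, 183.3721], [0.0, 0.0, 1.0]], 'R': [[-0.0249, -0.9997, 0.0012], [-0.9846, 0.0243, -0.1733], [0.1732, -0.0055, -0.9849]], 't': [22.4531, 637.2563, 1228.9789]}
wrist {'intrinsics': [[337.414, 0.0, 253.593], [0.0, 337.414, 191.4747], [0.0, 0.0, 1.0]], 'hand_eye': [[1.0, -0.0, 0.0011, 1.5563], [-0.001, -0.2689, 0.9632, -170.4843], [0.0003, -0.9632, -0.2689, 75.2725], [0.0, 0.0, 0.0, 1.0]]}
```

View pics/side0.png

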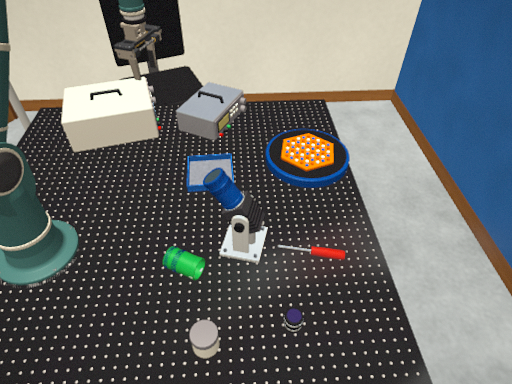

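View pics/top0.png

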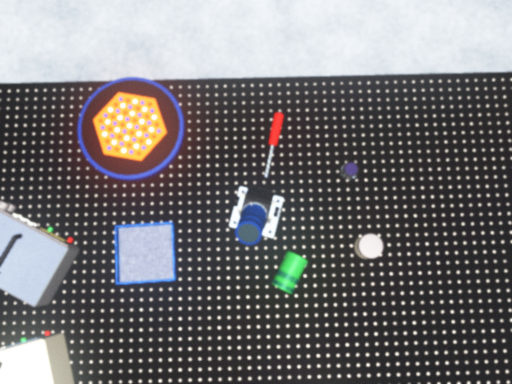

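View pics/wrist0.png

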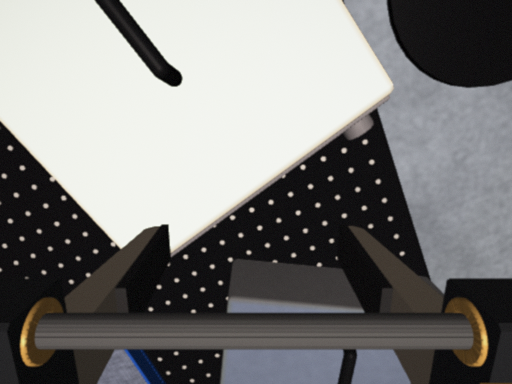

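```bash
cat > h.py <<'E'
import numpy as np,cv2
from plant import r
from scipy.spatial.transform import Rotation as Ro
def cloud(n,p,d,mask=None):
    m=r.camera_model(n);K=m["intrinsics"];v,u=np.nonzero((d>0)&(mask if mask is not None else True))
    z=d[v,u];c=np.c_[(u-K[0,2])/K[0,0]*z,(v-K[1,2])/K[1,1]*z,z]
    return (c-np.array(m["t"]))@np.array(m["R"]),u,v   # R^T (c-t)
def q2R(q): return Ro.from_quat([q[1],q[2],q[3],q[0]]).as_matrix()
E
python3 - <<'E'
from h import *
for n in ["side","top"]:
    p=cv2.imread(f"pics/{n}0.png");d=np.load(f"pics/{n}0d.npy")
    h=cv2.cvtColor(p,cv2.COLOR_BGR2HSV)
    m=cv2.inRange(h,(100,120,40),(130,255,255))>0
    k,l,st,ce=cv2.connectedComponentsWithStats(m.astype(np.uint8))
    for i in range(1,k):
        if st[i,4]<40: continue
        X,u,v=cloud(n,p,d,l==i)
        print(n,st[i],ce[i].round(1),"med",np.median(X,0).round(0),"min",np.percentile(X,2,axis=0).round(0),"max",np.percentile(X,98,axis=0).round(0))
    x0,y0=(200,160) if n=="side" else (220,170)
    c=p[y0:y0+110,x0:x0+90]; cv2.imwrite(f"pics/{n}crop.png",cv2.resize(c,None,fx=5,fy=5,interpolation=cv2.INTER_NEAREST))
    dd=d[y0:y0+110,x0:x0+90]
E
```

```text
side [  395     0   117   268 19772] [466.3 100.6] med [1855. 1117. -266.] min [1847.  432. -644.] max [1862. 1896.  191.]
side [ 265  128   84   60 1154] [304.9 167.4] med [773. 222.  51.] min [662. 184.   1.] max [927. 455.  58.]
side [ 186  153   57   57 1345] [217.  182.1] med [515.   2. 189.] min [392. -21.   1.] max [560. 365. 250.]
side [287 309  15  13 146] [293.8 315. ] med [ 672. -252.   50.] min [ 658. -266.   47.] max [ 686. -238.   52.]
top [  77   78  107  102 1156] [131.2 138.1] med [749. 318.  53.] min [660. 189.  36.] max [930. 462.  59.]
top [235 205  31  41 619] [251.9 221.6] med [526.   9. 227.] min [476. -16.   2.] max [562.  47. 253.]
top [114 221  63  65 703] [142.5 253.4] med [465. 305.  22.] min [391. 213.  -3.] max [549. 374.  31.]
```

View pics/sidecrop.png

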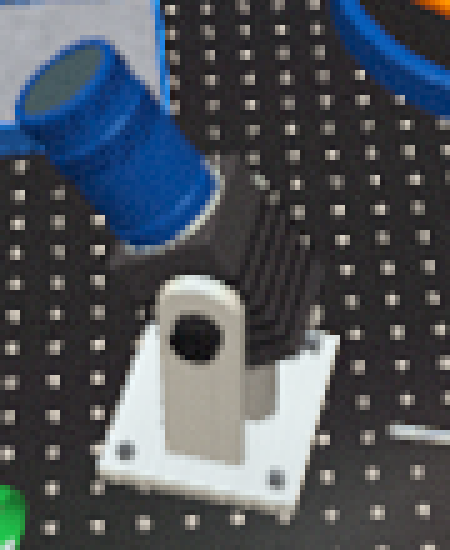

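View pics/topcrop.png

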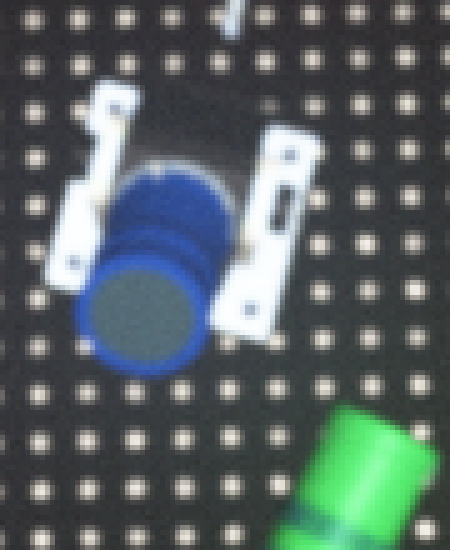

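Run:
```python
from h import *
from scipy.optimize import least_squares
S=[];W=[]
for n in ["side","top"]:
    p=cv2.imread(f"pics/{n}0.png");d=np.load(f"pics/{n}0d.npy")
    h=cv2.cvtColor(p,cv2.COLOR_BGR2HSV)
    m=cv2.inRange(h,(100,120,40),(130,255,255))
    X,u,v=cloud(n,p,d,m>0)
    k=(X[:,2]>130)&(X[:,2]<275)&(np.abs(X[:,0]-520)<80)&(np.abs(X[:,1]-10)<70)
    S.append(X[k])
    # window: non-blue region near top
    if n=="top": c=(249-.5,232)
    else: c=(214,176)
    mm=np.zeros(d.shape,np.uint8); cv2.circle(mm,(int(c[0]),int(c[1])),12,255,-1)
    mm=(mm>0)&(m==0)
    X,u,v=cloud(n,p,d,mm); k=(X[:,2]>200)&(X[:,2]<280)
    X=X[k];W.append(X); mu=X.mean(0); U,s,V=np.linalg.svd(X-mu); nn=V[2]*np.sign(V[2][2])
    print(n,len(X),"window c",mu.round(1),"n",nn.round(3),"tilt",np.degrees(np.arccos(nn[2])).round(1),"rms",(s[2]/len(X)**.5).round(2), "sv",(s/len(X)**.5).round(1))
def fit(P,w):
    def f(x):
        a=np.array([np.sin(x[0])*np.cos(x[1]),np.sin(x[0])*np.sin(x[1]),np.cos(x[0])])
        o=np.array([x[2],x[3],200.]); e=P-o
        return np.linalg.norm(e-np.outer(e@a,a),axis=1)-29.5
    s=least_squares(f,[np.radians(32),np.pi*1.05,525,8],loss="soft_l1")
    x=s.x; a=np.array([np.sin(x[0])*np.cos(x[1]),np.sin(x[0])*np.sin(x[1]),np.cos(x[0])])
    o=np.array([x[2],x[3],200.])
    t=(P-o)@a
    print(w,len(P),"tilt",np.degrees(x[0]).round(2),"az",np.degrees(x[1]).round(2),"o",o.round(1),"res",np.median(np.abs(s.fun)).round(2),"trange",np.percentile(t,[1,99]).round(1), "top pt",(o+a*np.percentile(t,99)).round(1))
fit(S[0],"side");fit(S[1],"top");fit(np.vstack(S),"both")
```

```text
side 116 window c [499.2  22.3 237.3] n [-0.499  0.128  0.857] tilt 31.0 rms 1.69 sv [13.8 10.9  1.7]
top 281 window c [497.4  20.6 235.8] n [-0.538  0.156  0.828] tilt 34.1 rms 1.86 sv [11.2 10.9  1.9]
side 833 tilt 33.3 az 164.56 o [521.8  13.  200. ] res 0.95 trange [-42.   46.8] top pt [497.   19.8 239.1]
top 602 tilt 32.95 az 164.13 o [519.9  14.4 200. ] res 0.94 trange [-38.9  47.6] top pt [495.   21.5 239.9]
both 1435 tilt 33.19 az 164.23 o [520.8  13.3 200. ] res 1.18 trange [-42.   47.3] top pt [495.8  20.3 239.6]
```

Run:
```python
from h import *
s=r.sense();R=q2R(s["tool_rot"]);print(R.round(3))
a=np.array([-.523,.147,.84]);a/=np.linalg.norm(a);print(a,np.degrees(np.arccos(a[2])))
```

```text
[[ 0.387 -0.    -0.922]
 [ 0.922 -0.001  0.387]
 [-0.001 -1.    -0.   ]]
[-0.52280712  0.14694579  0.83969021] 32.89257883847511
```

>>> arm_command(commands=[[[0,-0.03,0],[0,-0.14,0],0],[[0,-0.04,0],[0,-0.14,0],0],[[0,-0.04,0],[0,-0.14,0],0],[[0,-0.04,0],[0,-0.14,0],0]])

```text
time_s: 0.55
ee_pos: [251.7, 598.9, 365.8]
tool_rot: [0.456, -0.456, -0.54, 0.54]
wrist_force: [0.0, 0.9, -0.1]
gripper_width: 91.8
```

Run:
```python
from h import *
s=r.sense();print(q2R(s["tool_rot"]).round(3),s["joint_positions"].round(3),s["ee_pos"],s["time_s"])
```

```text
[[-0.167 -0.    -0.986]
 [ 0.986 -0.001 -0.167]
 [-0.001 -1.     0.   ]] [-1.14   0.372 -0.118  1.403  0.044  1.369  0.48 ] [251.72301295 598.85345273 365.76873623] 0.55
```

```bash
cat >> h.py <<'E'
def adir(t,az):
    t,az=np.radians([t,az]);return np.array([np.sin(t)*np.cos(az),np.sin(t)*np.sin(az),np.cos(t)])
def frame(a,yaw):
    """tool y=-a; x = world dir at yaw (deg), tilted by the minimal rotation z->a"""
    ax=np.cross([0,0,1],a);s=np.linalg.norm(ax)
    T=Ro.from_rotvec(ax/s*np.arctan2(s,a[2])).as_matrix() if s>1e-9 else np.eye(3)
    x=T@[np.cos(np.radians(yaw)),np.sin(np.radians(yaw)),0]
    y=-a;return np.c_[x,y,np.cross(x,y)]
def rows(p,R,wps,grip,dp=1,dr=.01):
    """wps: list of (p,R); prints rounded rows with feedback"""
    out=[]
    for (pt,Rt) in wps:
        d=np.round(R.T@(pt-p)/dp)*dp; w=np.round(Ro.from_matrix(R.T@Rt).as_rotvec()/dr)*dr
        out.append([(d/1000).round(5).tolist(),w.round(4).tolist(),grip])
        p=p+R@d; R=R@Ro.from_rotvec(w).as_matrix()
    return out,p,R
def show(out,k=10):
    for i in range(0,len(out),k): print(str(out[i:i+k]).replace("-0.0,","0,").replace("-0.0]","0]").replace("0.0,","0,").replace("0.0]","0]"))
W0=np.array([497.5,21,238]);A0=adir(32.6,164.2)
E
python3 - <<'E'
from h import *
s=r.sense();p=s["ee_pos"];R=q2R(s["tool_rot"])
pt=W0+60*A0;N=27
wps=[]
for i in range(1,N+1):
    f=i/N; g=f
    a=adir(32.6*f+1e-6,164.2); wps.append((p+(pt-p)*g+np.array([0,0,40*np.sin(np.pi*f)]),frame(a,99.6-219.6*f)))
o,_,_=rows(p,R,wps,0);show(o);print(pt,[max(np.linalg.norm(q[1]) for q in o)])
E
```

```text
[[[-0.022, -0.002, -0.004], [-0.02, 0.14, 0.01], 0], [[-0.021, -0.001, -0.008], [-0.02, 0.14, 0], 0], [[-0.02, -0.001, -0.01], [-0.02, 0.15, 0], 0], [[-0.019, -0.001, -0.013], [-0.02, 0.14, 0], 0], [[-0.016, 0, -0.016], [-0.02, 0.14, 0], 0], [[-0.014, 0.001, -0.018], [-0.02, 0.14, -0.01], 0], [[-0.011, 0.001, -0.019], [-0.02, 0.14, -0.01], 0], [[-0.009, 0.001, -0.021], [-0.02, 0.15, -0.01], 0], [[-0.005, 0.003, -0.022], [-0.01, 0.14, -0.02], 0], [[-0.003, 0.003, -0.022], [-0.02, 0.14, -0.01], 0]]
[[[0.001, 0.004, -0.022], [-0.01, 0.14, -0.02], 0], [[0.003, 0.005, -0.022], [-0.01, 0.14, -0.02], 0], [[0.006, 0.006, -0.021], [0, 0.15, -0.02], 0], [[0.009, 0.006, -0.02], [0, 0.14, -0.02], 0], [[0.011, 0.007, -0.018], [0, 0.14, -0.02], 0], [[0.014, 0.008, -0.017], [0, 0.14, -0.02], 0], [[0.015, 0.009, -0.014], [0.01, 0.14, -0.02], 0], [[0.017, 0.009, -0.013], [0.01, 0.15, -0.02], 0], [[0.019, 0.01, -0.01], [0.01, 0.14, -0.02], 0], [[0.019, 0.011, -0.008], [0.02, 0.14, -0.01], 0]]
[[[0.02, 0.011, -0.005], [0.01, 0.14, -0.02], 0], [[0.02, 0.012, -0.002], [0.02, 0.14, -0.01], 0], [[0.02, 0.012, -0.001], [0.02, 0.15, -0.01], 0], [[0.02, 0.012, 0.003], [0.02, 0.14, 0], 0], [[0.019, 0.013, 0.005], [0.02, 0.14, 0], 0], [[0.019, 0.013, 0.007], [0.02, 0.14, 0], 0], [[0.017, 0.014, 0.009], [0.02, 0.14, 0], 0]]
[466.39510338  29.80179855 288.54714382] [np.float64(0.15165750888103102)]
```

>>> arm_command(commands=[[[-0.022,-0.002,-0.004],[-0.02,0.14,0.01],0],[[-0.021,-0.001,-0.008],[-0.02,0.14,0],0],[[-0.02,-0.001,-0.01],[-0.02,0.145,0],0],[[-0.019,-0.001,-0.013],[-0.02,0.14,0],0],[[-0.016,0,-0.016],[-0.02,0.14,0],0],[[-0.014,0.001,-0.018],[-0.02,0.14,-0.01],0],[[-0.011,0.001,-0.019],[-0.02,0.14,-0.01],0],[[-0.009,0.001,-0.021],[-0.02,0.145,-0.01],0],[[-0.005,0.003,-0.022],[-0.01,0.14,-0.02],0],[[-0.003,0.003,-0.022],[-0.02,0.14,-0.01],0]])

```text
time_s: 1.55
ee_pos: [331.3, 386.8, 372.7]
tool_rot: [-0.662, 0.727, 0.177, -0.044]
wrist_force: [0.4, 0.2, 1.0]
gripper_width: 92.3
```

>>> arm_command(commands=[[[0.001,0.004,-0.022],[-0.01,0.14,-0.02],0],[[0.003,0.005,-0.022],[-0.01,0.14,-0.02],0],[[0.006,0.006,-0.021],[0,0.145,-0.02],0],[[0.009,0.006,-0.02],[0,0.14,-0.02],0],[[0.011,0.007,-0.018],[0,0.14,-0.02],0],[[0.014,0.008,-0.017],[0,0.14,-0.02],0],[[0.015,0.009,-0.014],[0.01,0.14,-0.02],0],[[0.017,0.009,-0.013],[0.01,0.145,-0.02],0],[[0.019,0.01,-0.01],[0.01,0.14,-0.02],0],[[0.019,0.011,-0.008],[0.02,0.14,-0.01],0]])

```text
time_s: 2.55
ee_pos: [412.4, 177.1, 336.1]
tool_rot: [0.633, -0.549, 0.217, -0.501]
wrist_force: [-0.6, 0.0, 1.3]
gripper_width: 91.8
```

>>> arm_command(commands=[[[0.02,0.011,-0.005],[0.01,0.14,-0.02],0],[[0.02,0.012,-0.002],[0.02,0.14,-0.01],0],[[0.02,0.012,-0.001],[0.02,0.145,-0.01],0],[[0.02,0.012,0.003],[0.02,0.14,0],0],[[0.019,0.013,0.005],[0.02,0.14,0],0],[[0.019,0.013,0.007],[0.02,0.14,0],0],[[0.017,0.005,0.009],[0.02,0.14,0],0],[[0,0,0],[0,0,0],0]])

```text
time_s: 3.35
ee_pos: [464.8, 30.0, 294.5]
tool_rot: [-0.481, 0.21, -0.443, 0.727]
wrist_force: [0.3, 0.1, 0.8]
gripper_width: 91.9
```

Run:
```python
from h import *
s=r.sense();R=q2R(s["tool_rot"]);print(R.round(3),s["joint_positions"].round(3),s["ee_pos"],s["time_s"])
Rt=frame(A0,-120);print("rot err tool",Ro.from_matrix(R.T@Rt).as_rotvec().round(3),"pos err tool",(R.T@(W0+60*A0-s["ee_pos"])).round(1))
p,d=r.camera("wrist");cv2.imwrite("pics/w1.png",p);np.save("pics/w1d.npy",d)
p,d=r.camera("top");cv2.imwrite("pics/t1.png",p)
```

```text
[[-0.45   0.513  0.731]
 [-0.885 -0.145 -0.442]
 [-0.121 -0.846  0.52 ]] [-0.654 -0.223  0.247  2.321  0.653  0.684 -2.917] [464.84486991  30.03127132 294.53304981] 3.35
rot err tool [0.006 0.019 0.002] pos err tool [ 0.2  5.9 -1.9]
```

View pics/w1.png

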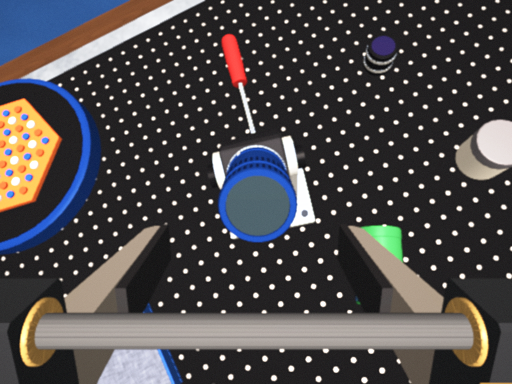

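```bash
cat > mw.py <<'E'
from h import *
import sys
def wrist_window(p,d,s,box=(180,130,340,270)):
    m=r.camera_model("wrist");K=m["intrinsics"];H=np.array(m["hand_eye"])
    R=q2R(s["tool_rot"]);e=s["ee_pos"]
    h=cv2.cvtColor(p,cv2.COLOR_BGR2HSV)
    b=cv2.inRange(h,(100,120,40),(130,255,255));
    def pts(mask):
        v,u=np.nonzero((mask>0)&(d>0));z=d[v,u];c=np.c_[(u-K[0,2])/K[0,0]*z,(v-K[1,2])/K[1,1]*z,z]
        return (c@H[:3,:3].T+H[:3,3])
    x0,y0,x1,y1=box
    k=np.zeros_like(b);k[y0:y1,x0:x1]=b[y0:y1,x0:x1];b=k
    # hole in blue = window
    cs,hi=cv2.findContours(b,cv2.RETR_CCOMP,cv2.CHAIN_APPROX_NONE)
    holes=[c for c,q in zip(cs,hi[0]) if q[3]>=0]; c=max(holes,key=cv2.contourArea)
    E=cv2.fitEllipse(c);print("win ellipse",np.round(E[0],1),np.round(E[1],1))
    w=np.zeros_like(b);cv2.drawContours(w,[c],-1,255,-1);w=cv2.erode(w,np.ones((3,3)))
    X=pts(w);mu=X.mean(0);_,sv,V=np.linalg.svd(X-mu);n=V[2]*-np.sign(V[2][1])
    # centre: ray through the ellipse centre onto the plane
    ray=H[:3,:3]@[(E[0][0]-K[0,2])/K[0,0],(E[0][1]-K[1,2])/K[1,1],1.];o=H[:3,3]
    c3=o+ray*((mu-o)@n)/(ray@n)
    print("tool frame: centre",c3.round(1),"n",n.round(3),"rms",(sv[2]/len(X)**.5).round(2))
    print("world centre",(e+R@c3).round(1),"n",(R@n).round(3))
    S=pts(b); return S@R.T+e, e+R@c3, R@n
E
python3 - <<'E'
from mw import *
s=r.sense();p=cv2.imread("pics/w1.png");d=np.load("pics/w1d.npy")
wrist_window(p,d,s); print(W0,A0)
E
```

```text
win ellipse [257.2 205.2] [60.2 64.3]
tool frame: centre [ 0.8 68.  -0.8] n [ 0.001 -1.    -0.03 ] rms 0.64
world centre [499.6  22.5 237.4] n [-0.537  0.155  0.829]
[497.5  21.  238. ] [-0.51841494  0.14669664  0.8424524 ]
```

>>> arm_command(commands=[[[0.0005,0,-0.0015],[0.015,-0.1,0],0],[[0,0.02,0],[0,-0.1,0],0],[[0,0.025,0],[0,-0.1,0],0],[[0,0.025,0],[0,0,0],0],[[0,0,0],[0,0,0],0]])

```text
time_s: 3.95
ee_pos: [500.9, 22.6, 233.8]
tool_rot: [-0.543, 0.315, -0.36, 0.69]
wrist_force: [-0.6, -0.3, 0.0]
gripper_width: 91.8
```

Run:
```python
from mw import *
s=r.sense();p,d=r.camera("wrist");cv2.imwrite("pics/w2.png",p);print(s["joint_positions"].round(3),s["wrist_force"],s["wrist_torque"])
wrist_window(p,d,s,(170,120,350,310))
p,d=r.camera("side");cv2.imwrite("pics/s2.png",p)
```

```text
[-0.648 -0.054  0.326  2.353  0.788  0.473 -2.736] [-0.59745529 -0.32959943  0.01561014] [ 0.14659748  0.64547936 -0.03046213]
win ellipse [262.6 244.8] [80.2 88.7]
tool frame: centre [ 3.2 -2.8  0.3] n [-0.004 -1.    -0.016] rms 0.59
world centre [498.9  19.8 236.5] n [-0.535  0.157  0.83 ]
```

View pics/s2.png

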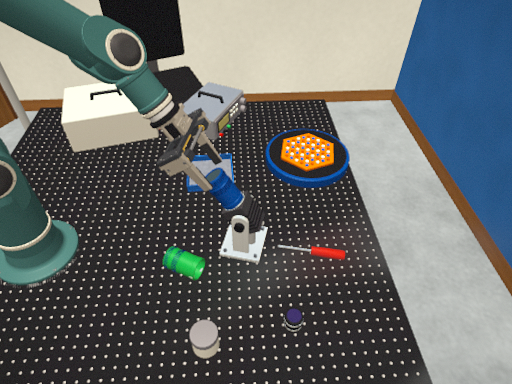

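View pics/w2.png

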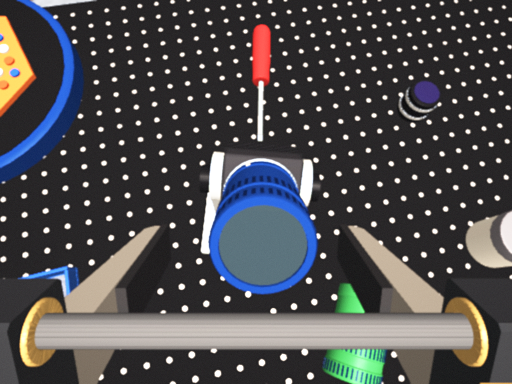

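Run:
```python
from mw import *
s=r.sense();R=q2R(s["tool_rot"]);e=s["ee_pos"];print(e,s["time_s"],R.round(3))
for w in ([497.5,21,238],[499.6,22.5,237.4],[498.9,19.8,236.5]): print((R.T@(np.array(w)-e)).round(1))
for t in (32,33,34): print(t,(R.T@adir(t,164.2)).round(3))
```

```text
[501.09171239  23.1064022  235.95433944] 4.05 [[-0.211  0.526  0.824]
 [-0.977 -0.149 -0.155]
 [ 0.041 -0.838  0.545]]
[ 2.9 -3.3 -1.5]
[ 1.  -1.9 -0.3]
[ 3.7 -1.1 -1. ]
32 [ 0.002 -1.     0.019]
33 [ 0.    -1.     0.002]
34 [-0.001 -1.    -0.015]
```

>>> arm_command(commands=[[[0.002,0.018,-0.001],[0,0,0],0],[[0,0.02,0],[0,0,0],0],[[0,0,0],[0,0,0],40],[[0,0,0],[0,0,0],60],[[0,0,0],[0,0,0],75],[[0,0,0],[0,0,0],80]], newtons=10)

```text
time_s: 4.65
ee_pos: [520.0, 15.3, 204.7]
tool_rot: [-0.545, 0.312, -0.36, 0.69]
wrist_force: [0.2, -0.9, 0.3]
gripper_width: 63.5
```

Run:
```python
from mw import *
s=r.sense();R=q2R(s["tool_rot"]);e=s["ee_pos"];print(e,s["time_s"],s["gripper_width"],s["wrist_force"],s["wrist_torque"])
p,d=r.camera("wrist");cv2.imwrite("pics/w3.png",p)
```

```text
[520.04251762  15.26765924 204.73033194] 4.65 63.47362122270675 [ 0.22316837 -0.86463225  0.255807  ] [-0.10808891  0.64951692 -0.20220575]
```

View pics/w3.png

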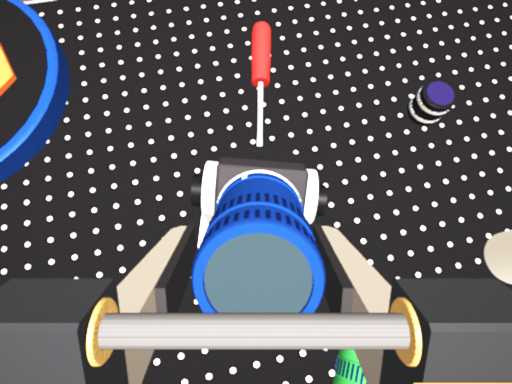

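>>> arm_command(commands=[[[0,0,0],[0,0,0],90],[[0,0,0],[0,0,0],100],[[0,0,0],[0,0,0],255],[[0,0,0],[0,0,0],255]], newtons=10)

```text
time_s: 5.1
ee_pos: [520.0, 13.7, 204.2]
tool_rot: [-0.543, 0.313, -0.36, 0.691]
wrist_force: [-3.8, -3.7, 7.7]
gripper_width: 59.1
```

>>> arm_command(commands=[[[0.0015,-0.0005,0],[0,0,0],255],[[0,0,0],[0,0,0],255],[[0,-0.0003,0],[0,-0.08,0],255],[[0,-0.0003,0],[0,-0.08,0],255],[[0,-0.0003,0],[0,-0.08,0],255]], newtons=40)

```text
time_s: 5.6
ee_pos: [518.6, 13.6, 204.5]
tool_rot: [-0.584, 0.394, -0.291, 0.647]
wrist_force: [1.4, -1.5, -0.5]
gripper_width: 58.4
```

```bash
cat > st.py <<'E'
from mw import *
s=r.sense();R=q2R(s["tool_rot"]);e=s["ee_pos"];
print("t",s["time_s"],"w",round(s["gripper_width"],1),"F tool",(R.T@s["wrist_force"]).round(1),"T tool",(R.T@s["wrist_torque"]).round(2),"q",s["joint_positions"].round(2))
print("tilt/az of -y",np.degrees(np.arccos(-R[2,1])).round(2),np.degrees(np.arctan2(-R[1,1],-R[0,1])).round(1),"window",(e-R[:,1]*40).round(1),"height along axis",((e-[520.,13.7,204.2])@A0).round(2))
E
python3 st.py
```

```text
t 5.6 w 58.4 F tool [1.4 1.4 0.8] T tool [-0.61  0.01 -0.04] q [-0.61  0.04  0.35  2.36  0.87  0.36 -2.56]
tilt/az of -y 33.11 164.2 window [497.6  19.5 238. ] height along axis 0.98
```

>>> arm_command(commands=[[[0,-0.0005,0],[0,-0.12,0],255],[[0,-0.0005,0],[0,-0.12,0],255],[[0,-0.0005,0],[0,-0.12,0],255],[[0,-0.0005,0],[0,-0.12,0],255],[[0,-0.0005,0],[0,-0.12,0],255],[[0,-0.0005,0],[0,-0.12,0],255]])

```text
time_s: 6.2
ee_pos: [516.5, 14.1, 206.5]
tool_rot: [0.649, -0.598, 0.067, -0.466]
wrist_force: [1.2, -1.2, -5.3]
gripper_width: 58.7
```

```bash
python3 st.py
```

```text
t 6.2 w 58.7 F tool [-1.   5.2 -1.6] T tool [-0.6  -0.07  0.66] q [-0.59  0.03  0.32  2.36  0.86  0.37 -1.83]
tilt/az of -y 33.06 164.2 window [495.5  20.1 240. ] height along axis 3.8
```

>>> arm_command(commands=[[[0,-0.0004,0],[0,-0.12,0],255],[[0,-0.0004,0],[0,-0.12,0],255],[[0,-0.0005,0],[0,-0.12,0],255],[[0,-0.0004,0],[0,-0.12,0],255],[[0,-0.0005,0],[0,-0.12,0],255],[[0,-0.0004,0],[0,-0.12,0],255],[[0,-0.0005,0],[0,-0.12,0],255],[[0,-0.0004,0],[0,-0.12,0],255]])

```text
time_s: 7.0
ee_pos: [514.3, 14.6, 209.2]
tool_rot: [-0.606, 0.746, 0.24, 0.137]
wrist_force: [-0.2, -0.8, -3.8]
gripper_width: 58.3
```

```bash
python3 st.py
python3 - <<'E'
from h import *
p,d=r.camera("side");cv2.imwrite("pics/s4.png",cv2.resize(p[120:280,150:310],None,fx=4,fy=4))
E
```

```text
t 7.0 w 58.3 F tool [-2.2  3.2  0.1] T tool [ 0.19 -0.06  1.1 ] q [-0.57  0.02  0.29  2.36  0.85  0.38 -0.86]
tilt/az of -y 33.02 164.1 window [493.3  20.6 242.7] height along axis 7.28
```

View pics/s4.png

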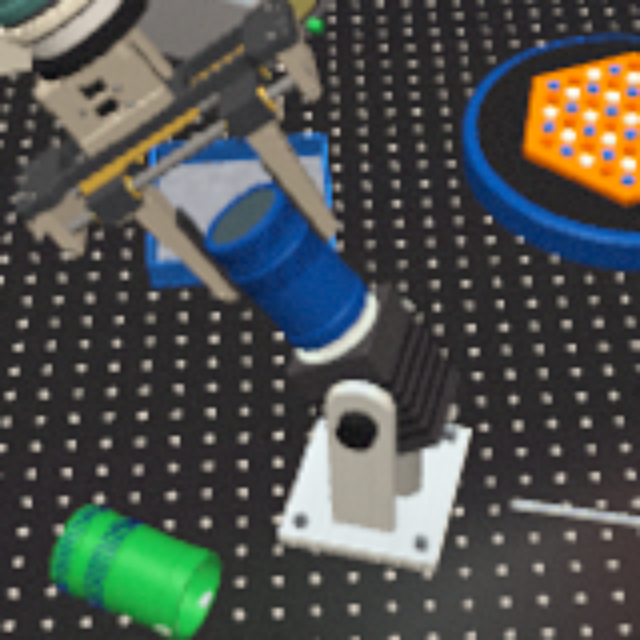

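>>> arm_command(commands=[[[0,-0.0004,0],[0,-0.12,0],255],[[0,-0.0005,0],[0,-0.12,0],255],[[0,-0.0004,0],[0,-0.12,0],255],[[0,-0.0005,0],[0,-0.12,0],255],[[0,-0.0004,0],[0,-0.12,0],255],[[0,-0.0005,0],[0,-0.12,0],255],[[0,-0.0004,0],[0,-0.12,0],255],[[0,-0.0005,0],[0,-0.12,0],255]])

```text
time_s: 7.85
ee_pos: [512.0, 13.7, 212.0]
tool_rot: [-0.428, 0.726, 0.491, -0.222]
wrist_force: [-1.5, -1.9, -2.7]
gripper_width: 58.4
```

```bash
python3 st.py
```

```text
t 7.85 w 58.4 F tool [-2.6  1.8  1.8] T tool [ 0.75 -0.    1.12] q [-0.56  0.01  0.28  2.36  0.84  0.39  0.1 ]
tilt/az of -y 32.99 163.8 window [491.1  19.8 245.5] height along axis 10.69
```

>>> arm_command(commands=[[[0,-0.0004,0],[0,-0.12,0],255],[[0,-0.0005,0],[0,-0.12,0],255],[[0,-0.0004,0],[0,-0.12,0],255],[[0,-0.0005,0],[0,-0.12,0],255],[[0,-0.0004,0],[0,-0.12,0],255],[[0,-0.0005,0],[0,-0.12,0],255]])

```text
time_s: 8.45
ee_pos: [511.3, 13.3, 214.9]
tool_rot: [-0.227, 0.601, 0.61, -0.463]
wrist_force: [0.5, -5.3, -1.7]
gripper_width: 58.0
```

```bash
python3 st.py
```

```text
t 8.45 w 58.0 F tool [-4.6  2.5  2. ] T tool [0.84 0.03 1.02] q [-0.55  0.    0.27  2.36  0.83  0.4   0.83]
tilt/az of -y 33.06 163.7 window [490.3  19.4 248.4] height along axis 13.47
```

>>> arm_command(commands=[[[0,-0.0004,0],[0,-0.12,0],255],[[0,-0.0005,0],[0,-0.12,0],255],[[0,-0.0004,0],[0,-0.12,0],255],[[0,-0.0005,0],[0,-0.12,0],255],[[0,-0.0004,0],[0,-0.1,0],255]])

```text
time_s: 8.95
ee_pos: [511.0, 14.2, 217.5]
tool_rot: [-0.042, 0.444, 0.65, -0.615]
wrist_force: [2.6, -5.1, -0.6]
gripper_width: 58.7
```

```bash
python3 st.py
```

```text
t 8.95 w 58.7 F tool [-4.5  2.6  2.5] T tool [0.79 0.16 0.6 ] q [-0.55 -0.    0.27  2.35  0.83  0.41  1.42]
tilt/az of -y 33.15 163.9 window [490.   20.2 251. ] height along axis 15.91
```

>>> arm_command(commands=[[[0,-0.001,0],[0,0,0],255],[[0,-0.001,0],[0,0,0],255],[[0,-0.001,0],[0,0,0],255]])

```text
time_s: 9.25
ee_pos: [509.6, 14.8, 220.0]
tool_rot: [-0.044, 0.446, 0.65, -0.614]
wrist_force: [3.6, -4.8, -2.4]
gripper_width: 58.3
```

```bash
python3 st.py
python3 - <<'E'
from h import *
p,d=r.camera("side");cv2.imwrite("pics/s5.png",cv2.resize(p[120:280,150:310],None,fx=4,fy=4))
E
```

```text
t 9.25 w 58.3 F tool [-4.   4.7  2.1] T tool [0.65 0.07 0.64] q [-0.55 -0.01  0.27  2.35  0.82  0.42  1.42]
tilt/az of -y 33.16 164.0 window [488.6  20.8 253.5] height along axis 18.88
```

View pics/s5.png

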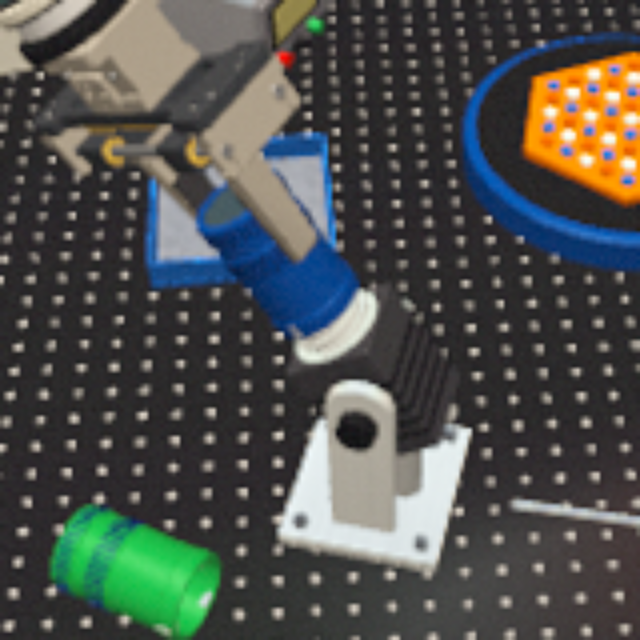

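Run:
```python
from h import *
s=r.sense();R=q2R(s["tool_rot"]);print((R.T@adir(32,164.2)).round(4),(R.T@adir(32.6,164.2)).round(4))
```

```text
[-0.0192 -0.9998 -0.0071] [-0.0098 -0.9999 -0.0024]
```

>>> arm_command(commands=[[[-0.001,-0.001,0.0005],[0,0,0],255],[[0,-0.002,0],[0,0,0],255],[[0,-0.002,0],[0,0,0],255]])

```text
time_s: 9.6
ee_pos: [506.6, 16.6, 224.2]
tool_rot: [-0.043, 0.444, 0.651, -0.614]
wrist_force: [0.1, 0.3, -1.7]
gripper_width: 58.6
```

```bash
python3 st.py
```

```text
t 9.6 w 58.6 F tool [1.  1.5 0.1] T tool [ 0.36  0.04 -0.84] q [-0.56 -0.02  0.26  2.36  0.81  0.43  1.44]
tilt/az of -y 33.11 164.3 window [485.6  22.5 257.7] height along axis 24.22
```

>>> arm_command(commands=[[[-0.0001,-0.006,0],[0,0,0],255],[[-0.0001,-0.008,0],[0,0,0],255],[[-0.0001,-0.008,0],[0,0,0],255]])

```text
time_s: 9.9
ee_pos: [495.2, 19.5, 243.6]
tool_rot: [-0.042, 0.444, 0.651, -0.614]
wrist_force: [1.1, 0.5, -3.5]
gripper_width: 58.4
```

```bash
python3 st.py
```

```text
t 9.9 w 58.4 F tool [ 1.4  3.4 -0.2] T tool [ 0.28  0.04 -0.85] q [-0.57 -0.08  0.25  2.35  0.76  0.49  1.48]
tilt/az of -y 33.14 164.3 window [474.1  25.4 277.1] height along axis 46.92
```

>>> arm_command(commands=[[[-0.0001,-0.008,0],[0,0,0],255],[[-0.0001,-0.008,0],[0,0,0],255],[[-0.0001,-0.008,0],[0,0,0],255],[[-0.0001,-0.01,0],[0,0,0],255],[[-0.0001,-0.01,0],[0,0,0],255],[[0,-0.01,0],[0,0,0],255],[[0,0,0],[0,0,0],255]])

```text
time_s: 10.6
ee_pos: [467.6, 27.4, 290.0]
tool_rot: [-0.042, 0.445, 0.652, -0.613]
wrist_force: [0.3, -0.6, -2.2]
gripper_width: 58.4
```

```bash
python3 st.py
python3 - <<'E'
from h import *
p,d=r.camera("side");cv2.imwrite("pics/s6.png",cv2.resize(p[100:280,130:330],None,fx=3,fy=3))
p,d=r.camera("top");cv2.imwrite("pics/t6.png",p);np.save("pics/t6d.npy",d)
E
```

```text
t 10.6 w 58.4 F tool [0.6 2.1 0.8] T tool [ 0.3   0.04 -0.83] q [-0.61 -0.21  0.21  2.33  0.68  0.65  1.54]
tilt/az of -y 33.25 164.4 window [446.5  33.3 323.4] height along axis 101.43
```

View pics/s6.png

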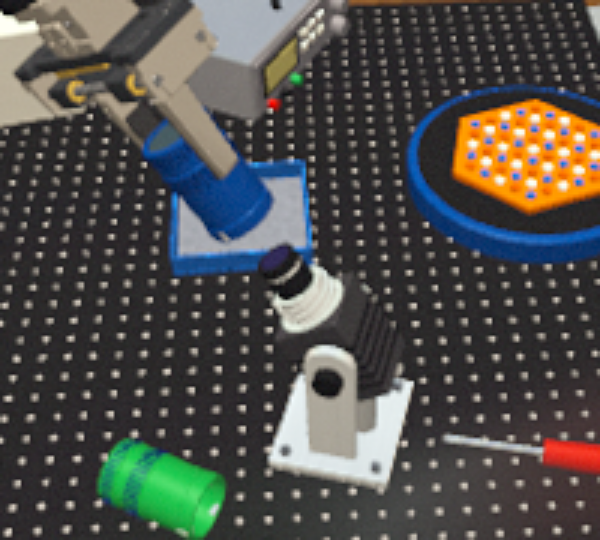

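View pics/t6.png

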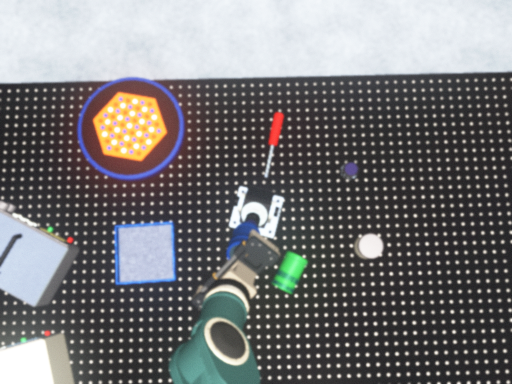

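Run:
```python
from h import *
p=cv2.imread("pics/top0.png");h=cv2.cvtColor(p,cv2.COLOR_BGR2HSV)
m=cv2.inRange(h,(100,120,40),(130,255,255));k=np.zeros_like(m);k[212:295,105:190]=m[212:295,105:190]
pts=cv2.findNonZero(k);rc=cv2.minAreaRect(pts);print(rc)
M=r.camera_model("top");K=M["intrinsics"];R=np.array(M["R"]);t=np.array(M["t"])
def onp(u,z):
    ray=R.T@np.array([(u[0]-K[0,2])/K[0,0],(u[1]-K[1,2])/K[1,1],1]);o=-R.T@t;return o+ray*(z-o[2])/ray[2]
B=[onp(c,26) for c in cv2.boxPoints(rc)];print(np.round(B,1),np.mean(B,0),[np.linalg.norm(B[i]-B[i-1]).round() for i in range(4)])
d=np.load("pics/top0d.npy");mm=np.zeros(d.shape,bool);mm[235:272,128:163]=1
X,_,_=cloud("top",p,d,mm);print("liner z",np.median(X,0),X[:,2].std())
p=cv2.imread("pics/side0.png");d=np.load("pics/side0d.npy")
h=cv2.cvtColor(p,cv2.COLOR_BGR2HSV);m=cv2.inRange(h,(100,120,40),(130,255,255));mm=np.zeros(d.shape,bool);mm[150:195,182:240]=1
X,_,_=cloud("side",p,d,mm&(m>0));X=X[(X[:,2]<40)&(X[:,1]>180)];print(X.min(0),X.max(0))
s=r.sense();Rt=q2R(s["tool_rot"]);print(Rt.round(3))
# minimal-rotation yaw
a=-Rt[:,1]
for y in range(0,360,5):
    e=np.degrees(np.linalg.norm(Ro.from_matrix(Rt.T@frame(a,y)).as_rotvec()))
    if e<3: print("yaw",y,e)
```

```text
((144.43814086914062, 252.63916015625), (62.163089752197266, 61.663604736328125), 87.39744567871094)
[[547.3 374.1  26. ]
 [550.6 214.1  26. ]
 [391.8 206.5  26. ]
 [388.8 363.1  26. ]] [469.63667728 289.44060008  26.        ] [np.float64(159.0), np.float64(160.0), np.float64(159.0), np.float64(157.0)]
liner z [468.64481446 292.3969728    5.03013006] 2.729757113533706
[385.07375649 190.86336081  -1.76523813] [548.35587763 399.83241543  31.36091392]
[[-0.602  0.527 -0.6  ]
 [ 0.631 -0.148 -0.762]
 [-0.49  -0.837 -0.243]]
yaw 135 2.9243131273629497
yaw 140 2.0756868726370374
```

Run:
```python
from h import *
s=r.sense();p=s["ee_pos"];R=q2R(s["tool_rot"]);pt=np.array([469,290,140.]);N=14
wps=[]
for i in range(1,N+1):
    f=i/N; g=f*f*(3-2*f); t=33.25*(1-g)+1e-6
    wps.append((p+(pt-p)*np.array([g,g,f**1.5]),frame(adir(t,164.4),138)))
o,pp,RR=rows(p,R,wps,255);show(o);print(pp,RR.round(3))
```

```text
[[[0.004, 0.002, -0.002], [0, 0, -0.01], 255], [[0.009, 0.003, -0.007], [0.01, 0, -0.02], 255], [[0.014, 0.003, -0.011], [0.02, 0, -0.03], 255], [[0.016, 0.004, -0.015], [0.02, 0, -0.04], 255], [[0.02, 0.006, -0.016], [0.02, 0, -0.05], 255], [[0.021, 0.006, -0.019], [0.03, 0, -0.05], 255], [[0.021, 0.007, -0.019], [0.03, 0, -0.06], 255], [[0.022, 0.01, -0.02], [0.03, 0, -0.05], 255], [[0.02, 0.01, -0.019], [0.02, 0, -0.06], 255], [[0.018, 0.012, -0.017], [0.03, 0, -0.05], 255]]
[[[0.016, 0.013, -0.015], [0.02, 0, -0.04], 255], [[0.011, 0.014, -0.012], [0.01, 0, -0.03], 255], [[0.008, 0.015, -0.008], [0.01, 0, -0.02], 255], [[0.003, 0.016, -0.003], [0.01, 0, -0.01], 255]]
[469.05036733 290.46417649 139.54431803] [[-0.742 -0.003 -0.67 ]
 [ 0.67  -0.002 -0.742]
 [ 0.001 -1.     0.003]]
```

>>> arm_command(commands=[[[0.004,0.002,-0.002],[0,0,-0.01],255],[[0.009,0.003,-0.007],[0.01,0,-0.02],255],[[0.014,0.003,-0.011],[0.02,0,-0.03],255],[[0.016,0.004,-0.015],[0.02,0,-0.04],255],[[0.02,0.006,-0.016],[0.02,0,-0.05],255],[[0.021,0.006,-0.019],[0.03,0,-0.05],255],[[0.021,0.007,-0.019],[0.03,0,-0.06],255],[[0.022,0.01,-0.02],[0.03,0,-0.05],255],[[0.02,0.01,-0.019],[0.02,0,-0.06],255],[[0.018,0.012,-0.017],[0.03,0,-0.05],255]])

```text
time_s: 11.7
ee_pos: [468.9, 239.7, 196.9]
tool_rot: [-0.216, 0.29, 0.662, -0.657]
wrist_force: [0.2, 0.3, -2.1]
gripper_width: 59.0
```

>>> arm_command(commands=[[[0.016,0.013,-0.015],[0.02,0,-0.04],255],[[0.011,0.014,-0.012],[0.01,0,-0.03],255],[[0.008,0.015,-0.008],[0.01,0,-0.02],255],[[0.003,0.016,-0.003],[0.01,0,-0.01],255],[[0,0,0],[0,0,0],255]])

```text
time_s: 12.2
ee_pos: [467.8, 290.8, 135.8]
tool_rot: [0.256, -0.251, -0.657, 0.663]
wrist_force: [-0.2, -1.0, -2.4]
gripper_width: 58.4
```

```bash
python3 st.py
python3 - <<'E'
from mw import *
s=r.sense();print(s["ee_pos"],q2R(s["tool_rot"]).round(3))
p,d=r.camera("wrist");cv2.imwrite("pics/w7.png",p)
try: wrist_window(p,d,s,(150,180,370,384))
except Exception as e: print(e)
p,d=r.camera("side");cv2.imwrite("pics/s7.png",cv2.resize(p[80:260,110:310],None,fx=3,fy=3))
h=cv2.cvtColor(p,cv2.COLOR_BGR2HSV);m=cv2.inRange(h,(100,120,40),(130,255,255))>0
X,u,v=cloud("side",p,d,m);k=(np.abs(X[:,0]-469)<45)&(np.abs(X[:,1]-290)<45)&(X[:,2]>50)&(X[:,2]<210)
X=X[k]
from scipy.optimize import least_squares
def f(x):
    a=np.array([x[0],x[1],1]);a/=np.linalg.norm(a);e=X-np.array([x[2],x[3],130]);return np.linalg.norm(e-np.outer(e@a,a),axis=1)-29.5
q=least_squares(f,[0,0,469,290],loss="soft_l1").x;print("tube axis tilt xy",q[:2].round(3),"at z130",q[2:].round(1),"z range",np.percentile(X[:,2],[1,99]),len(X))
E
```

```text
t 12.2 w 58.4 F tool [-0.5  2.4  0.9] T tool [-0.02  0.02 -0.08] q [-0.71  0.4   0.12  1.91 -0.06  0.84  1.85]
tilt/az of -y 0.55 31.0 window [468.2 291.  175.8] height along axis 10.07
[467.81935486 290.75337477 135.8047173 ] [[-0.743 -0.008 -0.669]
 [ 0.669 -0.005 -0.743]
 [ 0.003 -1.     0.009]]
win ellipse [360.  197.5] [2.4 8.6]
index 2 is out of bounds for axis 0 with size 0
tube axis tilt xy [ 0.051 -0.029] at z130 [470.1 293.4] z range [ 89.14829732 180.89988197] 399mw.py:18: RuntimeWarning: Mean of empty slice.
  X=pts(w);mu=X.mean(0);_,sv,V=np.linalg.svd(X-mu);n=V[2]*-np.sign(V[2][1])
  ret = um.true_divide(
```

View pics/s7.png

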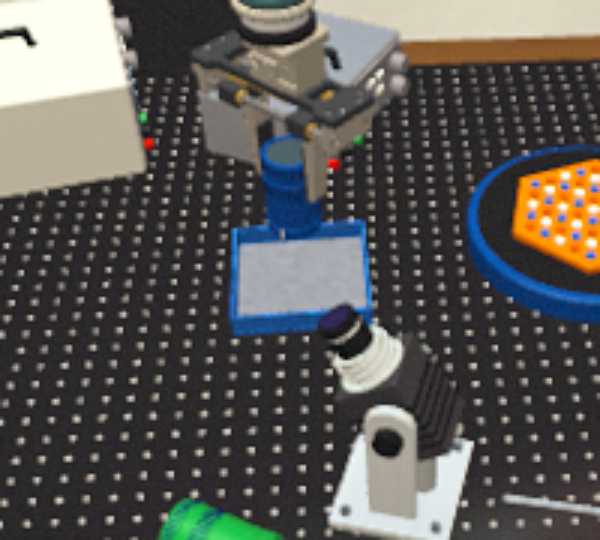

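View pics/w7.png

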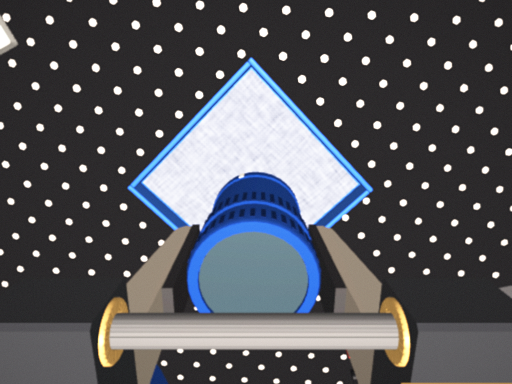

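>>> arm_command(commands=[[[0,0.015,0],[-0.01,0,0],255],[[0,0.015,0],[0,0,0],255],[[0,0.015,0],[0,0,0],255],[[0,0.012,0],[0,0,0],255],[[0,0.008,0],[0,0,0],255],[[0,0.004,0],[0,0,0],255],[[0,0.002,0],[0,0,0],255]])

```text
time_s: 13.0
ee_pos: [469.3, 290.6, 68.2]
tool_rot: [-0.254, 0.254, 0.662, -0.658]
wrist_force: [-0.4, -0.2, -1.2]
gripper_width: 58.3
```

```bash
python3 st.py; python3 -c "
from h import *
print(r.sense()['ee_pos']);p,d=r.camera('side');cv2.imwrite('pics/s8.png',cv2.resize(p[110:230,150:290],None,fx=5,fy=5))"
```

```text
t 13.0 w 58.3 F tool [0.2 1.2 0.4] T tool [ 0.04  0.05 -0.08] q [-0.7   0.5   0.1   1.96 -0.08  0.68  1.87]
tilt/az of -y 0.38 -121.7 window [469.2 290.4 108.2] height along axis -47.72
[469.34977503 290.64223609  68.1674727 ]
```

View pics/s8.png

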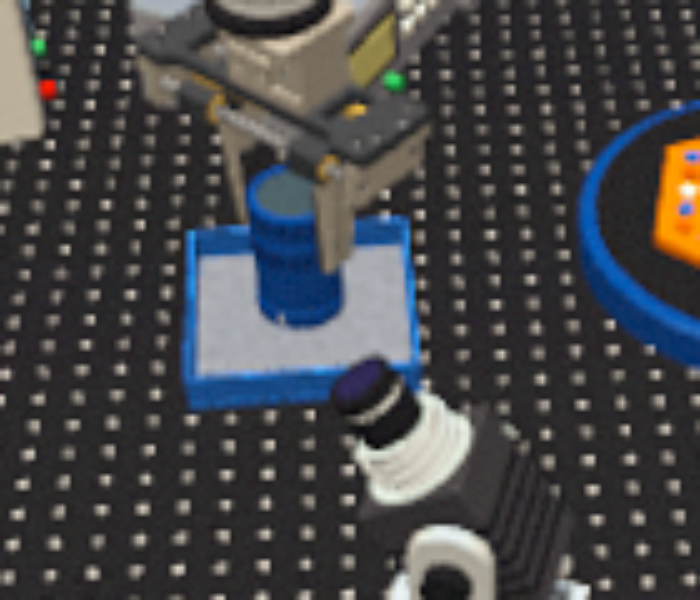

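Tube is centred in the tray with its rim about 10 mm above the floor. Lower slowly until it touches.

>>> arm_command(commands=[[[0,0.002,0],[0,0,0],255],[[0,0.002,0],[0,0,0],255],[[0,0.001,0],[0,0,0],255],[[0,0.001,0],[0,0,0],255]])

```text
time_s: 13.45
ee_pos: [469.2, 290.7, 62.2]
tool_rot: [-0.253, 0.254, 0.662, -0.658]
wrist_force: [0.3, 0.1, -2.3]
gripper_width: 58.5
```

>>> arm_command(commands=[[[0,0.001,0],[0,0,0],255],[[0,0.001,0],[0,0,0],255],[[0,0,0],[0,0,0],255]])

```text
time_s: 13.75
ee_pos: [469.1, 290.5, 60.0]
tool_rot: [-0.254, 0.254, 0.662, -0.658]
wrist_force: [0.2, -0.3, -2.5]
gripper_width: 58.5
```

>>> arm_command(commands=[[[0,0.001,0],[0,0,0],255],[[0,0.001,0],[0,0,0],255],[[0,0,0],[0,0,0],255]])

```text
time_s: 14.05
ee_pos: [469.0, 290.5, 58.0]
tool_rot: [-0.254, 0.254, 0.662, -0.658]
wrist_force: [0.4, 0.5, -2.5]
gripper_width: 58.7
```

>>> arm_command(commands=[[[0,0.001,0],[0,0,0],255],[[0,0,0],[0,0,0],255]])

```text
time_s: 14.25
ee_pos: [469.1, 290.6, 57.1]
tool_rot: [-0.254, 0.254, 0.662, -0.658]
wrist_force: [-0.3, 0.3, -1.5]
gripper_width: 58.5
```

>>> arm_command(commands=[[[0,0.001,0],[0,0,0],255],[[0,0,0],[0,0,0],255]])

```text
time_s: 14.45
ee_pos: [469.3, 290.7, 56.2]
tool_rot: [-0.254, 0.254, 0.662, -0.658]
wrist_force: [0.2, 0.1, -2.3]
gripper_width: 58.4
```

>>> arm_command(commands=[[[0,0.001,0],[0,0,0],255],[[0,0,0],[0,0,0],255]])

```text
time_s: 14.65
ee_pos: [469.6, 291.1, 56.1]
tool_rot: [-0.253, 0.254, 0.663, -0.657]
wrist_force: [-1.4, -0.4, 5.1]
gripper_width: 59.0
```

>>> arm_command(commands=[[[0,0,0],[0,0,0],255],[[0,0,0],[0,0,0],85],[[0,0,0],[0,0,0],70],[[0,0,0],[0,0,0],40],[[0,0,0],[0,0,0],0],[[0,0,0],[0,0,0],0],[[0,0,0],[0,0,0],0]], newtons=8)

```text
time_s: 15.35
ee_pos: [469.2, 290.5, 55.1]
tool_rot: [-0.254, 0.254, 0.662, -0.658]
wrist_force: [0.5, -0.2, -0.0]
gripper_width: 91.9
```

```bash
python3 st.py; python3 -c "
from h import *
p,d=r.camera('wrist');cv2.imwrite('pics/w9.png',p)"
```

```text
t 15.35 w 91.9 F tool [-0.5  0.  -0.2] T tool [-0.02  0.03 -0.08] q [-0.69  0.52  0.1   1.97 -0.09  0.66  1.87]
tilt/az of -y 0.35 -120.6 window [469.1 290.3  95.1] height along axis -58.67
```

View pics/w9.png

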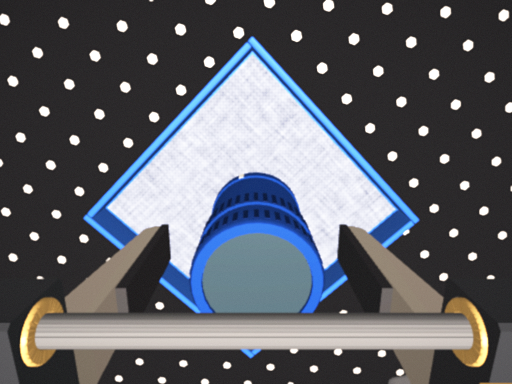

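Both fingers are clear of the tube (window at about (257,275)), which stands centred in the tray. I'll retreat straight up.

>>> arm_command(commands=[[[0,-0.01,0],[0,0,0],0],[[0,-0.02,0],[0,0,0],0],[[0,-0.03,0],[0,0,0],0],[[0,-0.03,0],[0,0,0],0],[[0,-0.03,0],[0,0,0],0],[[0,-0.03,0],[0,0,0],0],[[0,-0.02,0],[0,0,0],0],[[0,0,0],[0,0,0],0],[[0,0,0],[0,0,0],0]])

```text
time_s: 16.3
ee_pos: [468.5, 289.7, 225.5]
tool_rot: [-0.253, 0.254, 0.662, -0.657]
wrist_force: [0.8, 0.1, -0.3]
gripper_width: 92.0
```

Run:
```python
from mw import *
s=r.sense();p,d=r.camera("wrist");cv2.imwrite("pics/w10.png",p)
try: wrist_window(p,d,s,(190,150,330,330))
except Exception as e: print(e)
p,d=r.camera("side");cv2.imwrite("pics/s10.png",p)
print(s["time_s"],s["ee_pos"],s["wrist_force"])
```

```text
win ellipse [255. 184.] [50.3 51.9]
tool frame: centre [  1.4 130.7  -3.1] n [ 0.002 -1.    -0.008] rms 0.7
world centre [470.1 293.7  94.8] n [0.    0.002 1.   ]
16.3 [468.54364358 289.65827688 225.51730328] [ 0.84840017  0.13357416 -0.33472018]
```

View pics/s10.png

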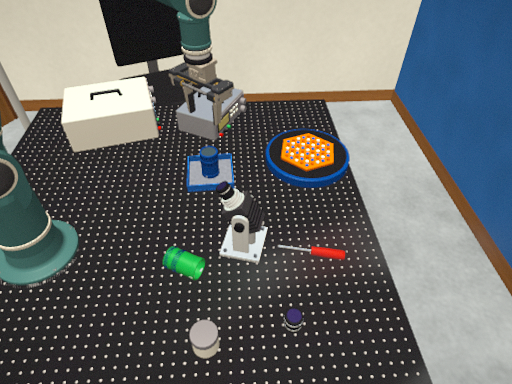

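View pics/w10.png

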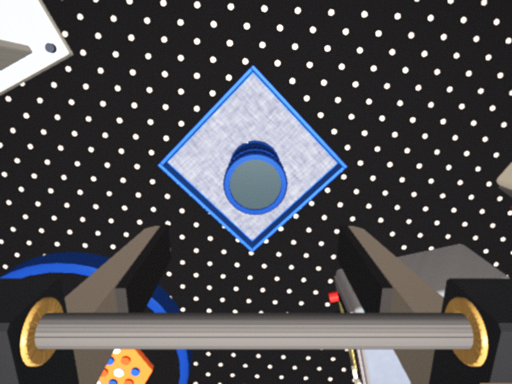

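Tube upright (normal vertical), window at z≈95, centred to within a few mm; the other objects appear at their original pixels. Handing in.

```bash
python3 -c "
from plant import r
print(r.job_done())"
```

```text
the job is handed in; nothing more can be done
None
```

The blue tube is off the camera and standing open end down in the blue tray, and I handed the job in at about 16.4 s. No verdict comes back.

- **Unscrewing:** I gripped the tube at its fluted end and turned it about 240°, moving back with the thread pitch. A 3 mm test pull met only about 5 N, so it was free. The wrist force readings I took stayed under about 10 N.
- **Drawing off:** I eased a slight sideways load, then drew the tube straight off. The rim ended well beyond the lens, and there was no sign of touching it.
- **Placing:** I lowered it in 1 mm steps until it touched the tray floor at about 5 N. Then I opened the fingers and backed straight up.
- **Last checks:**
  - The window is at z ≈ 95 mm, where 96 mm is expected with the rim on the 4 mm tray floor.
  - The axis is vertical to within about 0.01 rad.
  - The tube's axis is about 4 mm from the tray centre.
  - The spare lens, lens case and screwdriver looked unmoved in the side picture. I judged that by eye and did not measure it.
- **One disagreement:** While the tube was still in the gripper, a rough side-view fit suggested about 3° of tilt. The check after release did not show it.

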